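Change the hall supply selector from mains to battery

TASK

The supply selector on the hall ledge is running on the mains, the lever with the largest knob. Change it over to the house battery, the lever with the smallest knob: throw the mains lever fully back off, slide the locking bar until its gap faces the battery lever, then throw that lever fully on. Do not force a lever or the bar while it is blocked, keep the middle-size lever off, and leave the other things on the ledge where they are.

Things in the scene. Friction and masses are not known exactly. Their poses are not given: they have to be found in the camera images.
- bank: Fixed grey steel enclosure, 150 mm deep (x), 206 wide (y), 80 high. Origin on its underside, midway across, below the line of lever pivots (box from x = -60 to +90 mm). Its x axis points from the front (off side, towards the robot within 20 degrees) to the back (on side). Three levers stand in a row at y = -62, 0, +62 mm; which has which place varies.
- base_mains: Thin fixed steel plate (76 x 36 x 2 mm) of the mains lever on the enclosure's top; origin at its centre, 80 mm above the ledge; axes as the bank's. The lever turns about the y direction on a pivot 20 mm below this origin: a straight steel stem 10 mm in diameter with a black round barrel knob, 30 mm long along the stem, whose centre is 85 mm from the pivot.
- base_small: The same plate for the battery lever (smallest knob); same dimensions, same pivot.
- base_medium: The same plate for the generator lever (middle-size knob); same dimensions, same pivot.
- lever_mains (a joint): Angle of the mains lever, rad: 0 = fully off, leaning 0.45 rad from vertical to the bank's -x (front); 0.9 = fully on, leaning 0.45 rad to +x (back). All three levers stay where left; friction takes about 1.5 N at the knob. At the start this one is on, its stem in the bar's gap, locking the bar.
- lever_small (a joint): Angle of the battery lever, same meaning. Starts off, blocked by the bar: unless the gap is in front of its stem it stops after about 0.08 rad.
- lever_medium (a joint): Angle of the generator lever, same meaning. Starts off and has to stay off.
- knob_mains (a point): Centre of the mains lever's black barrel knob (30 mm long), the largest, 36 mm in diameter. It moves with the lever; off or on, it is 136 mm above the ledge and 37 mm in front of or behind the plate's centre; upright it would be 145 mm high.
- knob_small (a point): Centre of the battery lever's black barrel knob (30 mm long), the smallest, 18 mm in diameter; moves likewise.
- knob_medium (a point): Centre of the generator lever's black barrel knob (30 mm long), 27 mm in diameter; moves likewise.
- bar: Locking bar: flat aluminium plate 272 mm long (bank y), 47 wide, 6 thick, top 98 mm above the ledge. It slides along the bank's y only (friction about 2 N) and stays where left. A gap is cut in the middle of its front edge: only the lever facing it can be thrown on, and a stem in the gap locks the bar. Origin 15 mm below bar_gap; axes as the bank's.
- bar_gap (a point): Centre line of the bar's only gap (18 mm wide, rounded at its mouth, open to the front), at mid-thickness, 95 mm above the ledge, right above the line of the pivots. The gap faces a lever when this point has the same bank y as that lever's plate, within about 4 mm. Stops let it travel 65 mm either side of the bank's middle.
- bar_tab (a point): Point on the bar's upright aluminium tab, right behind the gap (72 mm to bank +x of bar_gap), at 120 mm above the ledge. The tab is 14 mm thick along y, 20 mm along x and rises from the bar's top (98 mm) to 132 mm; it is there to slide the bar by.
- yellow_box: Bystander: closed flip-top yellow plastic box, 86 x 126 x 60 mm, origin under its centre.
- cup: Bystander: clear acrylic cup, 68 mm across, 62 mm high, three AAA cells (44 mm) standing in it; origin under its centre.
- headlamp: Bystander: round steel headlamp housing, 74 mm across, 42 mm high, lens up; origin under its centre.
- tray: Bystander: grey silicone tray 110 x 150 x 18 mm with a white globe bulb lying fixed in it (85 mm high); origin under its centre.

How it is judged:
On the way, in this order (a step that is already met when the one before it is completed fails the run):
1. the mains lever is back off (value of joint lever_mains below 0.15 rad), for 0.1 s.
2. with all levers off, the bar's gap faces the battery lever (value of joint each of lever_mains, lever_small below 0.2 rad and y of bar_gap in the frame of base_small between -0.008 and 0.008 m), for 0.1 s.
At the end, for the whole second after the job is handed in: The battery lever (smallest knob) is on (beyond 0.75 of 0.9 rad) and at rest, its stem in the bar's gap (within 8 mm); the mains and generator levers are off (below 0.15 rad) (value of joint lever_small above 0.75 rad and value of joint each of lever_mains, lever_medium below 0.15 rad and y of bar_gap in the frame of base_small between -0.008 and 0.008 m and velocity of joint lever_small between -0.05 and 0.05 rad/s); the robot touches nothing.
It fails at once if a blocked lever or the blocked bar was forced (over 40 N between stem and bar) (contact force between any of base_mains, base_small, base_medium and bar above 40 N).
It fails at once if the generator lever was thrown (beyond 0.3 rad) (value of joint lever_medium above 0.3 rad).
It fails at once if a bystander was moved by more than 30 mm (distance of any of yellow_box, cup, headlamp, tray from where it was at the start of the episode above 0.03 m).
It also fails if it takes over 64 s, if anything falls off the work surface, if the arm or the gripper's body presses on something with over 40 N, if the wrist force passes 120 N, or if a joint passes its speed limit or range.

ROBOT

A 7-joint arm with a two-finger parallel gripper is mounted at the origin on the work surface. World frame = base frame: x ahead of the robot, y to its left, z up, the work surface at z = 0. Lengths are in m, angles in rad, forces in N, time in s.
With the tool pointing down it reaches from about 0.425 to 0.8 m from the base axis. Payload 8.3 kg.
Tool frame: the origin (TCP) lies at the very end of the fingers, on their centre line; the grasp point (between the pads) lies 19 mm behind it; z points along the fingers, x is the direction in which the jaws open and shut, and the axes are right-handed (so a half turn about z gives the same grasp; the last joint's range is limited). The gripper opens to 85 mm and grips with 20 to 120 N. Pads are 22 mm wide; open, the fingers measure 114 mm over their backs; the gripper's body (76 mm by 85 mm) begins 54 mm behind the grasp point. The pads swing forward as they close: fully open they stand 13 mm farther back than shut.
Start: joints at [-1.376, 0.383, 0.016, 1.37, -0.006, 1.388, -0.046], TCP at [0.159, 0.604, 0.231] pointing down, gripper open.
Joint ranges: [-2.95, 2.95], [-0.25, 2.06], [-1.52, 1.56], [0.18, 2.33], [-1.44, 4.58], [0.02, 2.06], [-3.01, 3.01]. Speed limits (rad/s): [2.39, 2.39, 3.01, 3.01, 3.14, 3.14, 3.14].

INTERFACE

Orientations are given as [roll, pitch, yaw] about the fixed x, y, z axes, in that order (R = Rz(yaw) Ry(pitch) Rx(roll)).
In Python, from station import r, imaging gives the robot as it stands.
- The arm moves only by the tool play_rows, never from a script. Its argument "plan" is a list that holds one entry, the list of rows, each a list of 4 numbers: the shift along the tool's x, y, z in m, then the turn about the tool's z in degrees. A call has 1 to 20 rows; each row shifts and turns the commanded pose from where the row before left it, along the tool's axes as they then stand; what a row does not reach is not made up. A row lasts 1/12 s, in which the tool goes at most 41.7 mm and 7.16 degrees, less where a joint would pass 70% of its speed; a pose out of reach is approached as far as the arm can. A call with a gripper value outside its range is refused whole. "fingers" is the closure, from 0 (fully open) to 1 (shut), set as the call begins (left out, the last holds). The fingers move at their own pace and stop on an object; "force" is the grip in N (left out, the last holds). Time passes only in rows, so rows that do not move let the fingers close. It gives the time, the measured TCP pose, the force and the opening at its end, in the units of the state.
- r.get_state(): the state, without advancing time (a new reading comes with each control period).
- imaging.camera(name): name is "side" or "top"; returns a dict with "img" (480x640x3 uint8, blue, green, red), "range_z" (480x640 float32, m along the optical axis (not along the pixel's ray), 0 where there is no reading), "fx", "fy", "cx", "cy" (pixels), "k1" (the pictures are not rectified: a ray, as slopes to the right and down, at radius r is drawn at 1 + k1 r^2 times it, then the intrinsics apply), "rvec" (rotation vector, rad) and "tvec" (3), from world to camera coordinates, as OpenCV has them. Camera axes: x right, y down, z forward; pixel columns grow to the right and rows downward; lengths in m; the calibration is good to about 2 mm. A picture is of the moment at which its call begins.
- r.finish_job(): hands the job in, once; it reports no verdict.
The state is a dict: "t": time; "joint_pos": joint angles; "joint_velocities": joint speeds; "tau": joint torques, N m; "tcp_pos": TCP position; "eef_rot": TCP orientation; "ft_force": force on the tool from outside, world axes, zero at the start; "ft_torque": the same for the moment, N m; "finger_gap": finger opening in m.
Only numpy, scipy, OpenCV 4.12 (cv2) and the standard library are available. Lean on these libraries where they do the work, as an engineer would, in place of code of your own. Each camera call takes 0.05 s, during which the arm holds its last target.

## Working session

There is one attempt and no reset: what is moved stays moved. The work goes in short steps, Python scripts to look and compute and a tool call to move; the robot and the scene stay as the last step left them, time stands still between calls to the robot, and variables do not carry over. Pictures are saved under pics/ and viewed, and the job is handed in when it is done.

Besides the shell and the picture viewer there is one more tool, called by a JSON object that holds its "fn" and its "kwargs". play_rows: Moves the arm, as the interface text tells. Its arguments: {"type":"object","properties":{"plan":{"type":"array"},"fingers":{"type":"number"},"force":{"type":"number"}},"required":["plan"]}

```bash
ls; mkdir -p pics; python3 - <<'E'
from station import r, imaging
import cv2,numpy as np,pickle
s=r.get_state();print(s)
for n in("side","top"):
    c=imaging.camera(n);cv2.imwrite(f"pics/{n}0.png",c["img"]);pickle.dump(c,open(f"{n}0.pkl","wb"))
    R=cv2.Rodrigues(np.array(c["rvec"]))[0];print(n,c["fx"],c["k1"],-R.T@np.array(c["tvec"]).ravel(),R.round(2).tolist())
E
```

```text
pics
{'t': 0.0, 'joint_pos': array([-1.37589584,  0.38428346,  0.01639483,  1.37115599, -0.00632407,
        1.38819882, -0.04649293]), 'joint_velocities': array([-1.38437911e-03, -1.94135410e-05, -4.31493728e-04,  2.31795885e-03,
       -4.20782950e-05, -1.82382348e-04,  5.06616780e-04]), 'tau': array([-4.69572660e-04, -6.27609730e+01,  8.44046362e-01, -3.71822691e+01,
        1.65703800e-02,  1.39582122e-02,  5.67465145e-05]), 'tcp_pos': array([0.15918706, 0.60386648, 0.23024996]), 'eef_rot': array([3.14157036e+00, 1.99650708e-03, 1.31304289e+00]), 'ft_force': array([ 0.05359651, -0.50596369,  1.29576476]), 'ft_torque': array([ 0.01593428, -0.02653665,  0.03174188]), 'finger_gap': 0.08568224046152724}
side 607.2832941264074 -0.1609820765589003 [ 0.43544328 -0.82626389  1.10223245] [[1.0, -0.07, -0.02], [-0.07, -0.77, -0.64], [0.03, 0.64, -0.77]]
top 590.2818282550072 0.05906854985768756 [0.35611945 0.00230956 1.56959919] [[0.01, -1.0, 0.0], [-0.99, -0.01, -0.11], [0.11, -0.0, -0.99]]
```

View pics/side0.png

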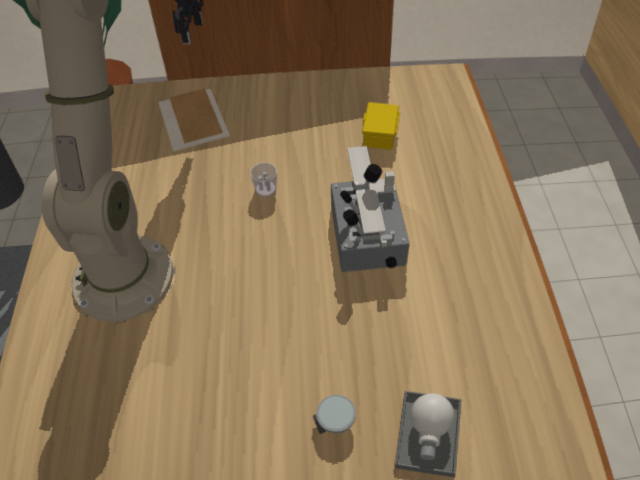

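View pics/top0.png

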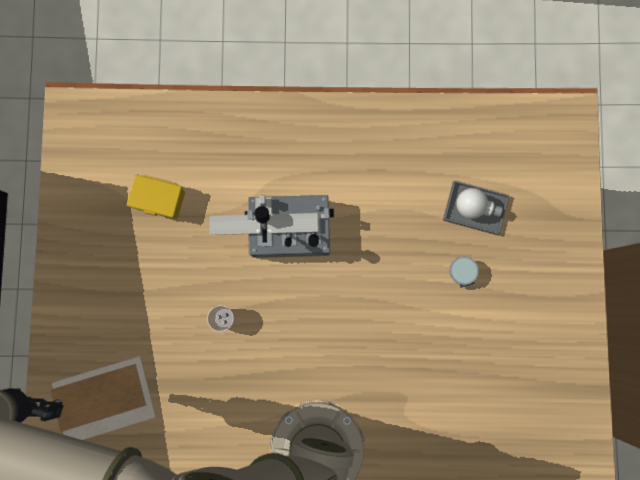

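```bash
cat > h.py <<'E'
import cv2,numpy as np
def K(c): return np.array([[c["fx"],0,c["cx"]],[0,c["fy"],c["cy"]],[0,0,1]])
def D(c): return np.array([c["k1"],0,0,0,0.])
def ray(c,u,v):
    n=cv2.undistortPoints(np.array([[[u,v]]],float),K(c),D(c))[0,0]
    R=cv2.Rodrigues(np.array(c["rvec"]))[0];t=np.array(c["tvec"]).ravel()
    return -R.T@t, R.T@np.array([n[0],n[1],1.])
def onz(c,u,v,z):
    o,d=ray(c,u,v);return o+d*(z-o[2])/d[2]
def proj(c,P):
    return cv2.projectPoints(np.atleast_2d(np.array(P,float)),np.array(c["rvec"],float),np.array(c["tvec"],float),K(c),D(c))[0][:,0]
def crop(c,x0,x1,y0,y1,s,fn):
    im=c["img"][y0:y1,x0:x1];cv2.imwrite(fn,cv2.resize(im,None,fx=s,fy=s,interpolation=cv2.INTER_CUBIC))
E
python3 - <<'E'
from h import *;import pickle
t=pickle.load(open("top0.pkl","rb"));s=pickle.load(open("side0.pkl","rb"))
crop(t,200,350,180,270,5,"pics/topc0.png");crop(s,310,430,135,285,4,"pics/sidec0.png")
E
```

```text
(no output)
```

View pics/topc0.png

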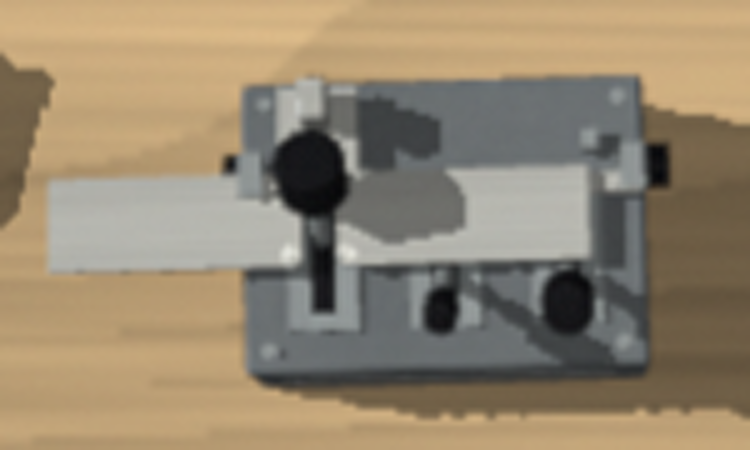

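View pics/sidec0.png

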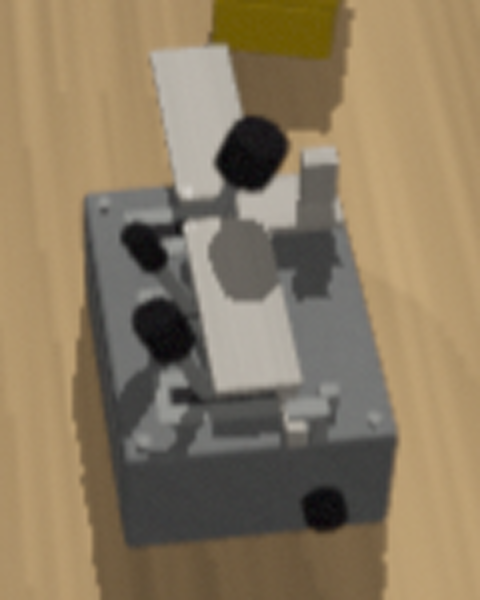

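Top view: mains (largest knob, crop ~(312,172)) is on at the left (+y); smallest knob in the middle (442,308), medium at right (568,300). The tab is at (311,98).

```bash
python3 - <<'E'
from h import *;import pickle
t=pickle.load(open("top0.pkl","rb"));s=pickle.load(open("side0.pkl","rb"))
T=lambda x,y:((x+.5)/5-.5+200,(y+.5)/5-.5+180)
S=lambda x,y:((x+.5)/4-.5+310,(y+.5)/4-.5+135)
print("bank corners z=.08")
for p in[(244,88),(640,77),(650,373),(247,378)]:print(p,onz(t,*T(*p),.08).round(4))
for p in[(86,195),(340,190),(397,437),(128,462)]:print('s',p,onz(s,*S(*p),.08).round(4))
for n,p,z in[("mains",(312,172),.136),("small",(442,308),.136),("med",(568,300),.136),("tabtop",(311,98),.132),("barL1",(48,182),.098),("barL2",(50,272),.098),("barR1",(590,166),.098),("barR2",(592,262),.098),("gapfront",(319,252),.098)]:print(n,onz(t,*T(*p),z).round(4))
for n,p,z in[("mains",(252,153),.136),("small",(144,248),.136),("med",(163,330),.136),("tabtop",(319,157),.132)]:print('s',n,onz(s,*S(*p),z).round(4))
# dark blobs
for c,n in((t,"t"),(s,"s")):
    g=c["img"].max(2); m=(g<45).astype(np.uint8)
    k=cv2.connectedComponentsWithStats(m)
    for st,ce in zip(k[2],k[3]):
        if 15<st[4]<400 and 200<ce[0]<430 and 140<ce[1]<280: print(n,st,ce.round(1),onz(c,*ce,.136).round(4))
E
```

```text
bank corners z=.08
(244, 88) [0.6372 0.1837 0.08  ]
(640, 77) [ 0.6453 -0.0188  0.08  ]
(650, 373) [ 0.4932 -0.0254  0.08  ]
(247, 378) [0.4883 0.1786 0.08  ]
s (86, 195) [0.4919 0.1737 0.08  ]
s (340, 190) [0.6412 0.1646 0.08  ]
s (397, 437) [ 0.6455 -0.0228  0.08  ]
s (128, 462) [ 0.4996 -0.027   0.08  ]
mains [0.5852 0.1426 0.136 ]
small [0.5187 0.0776 0.136 ]
med [0.5234 0.0161 0.136 ]
tabtop [0.6228 0.1442 0.132 ]
barL1 [0.5845 0.2787 0.098 ]
barL2 [0.5389 0.2763 0.098 ]
barR1 [0.596  0.0062 0.098 ]
barR2 [0.5472 0.0047 0.098 ]
gapfront [0.5507 0.1419 0.098 ]
s mains [0.5846 0.1436 0.136 ]
s small [0.5173 0.0759 0.136 ]
s med [0.522  0.0159 0.136 ]
s tabtop [0.6226 0.1411 0.132 ]
t [255 206  14  17 184] [261.8 214.2] [0.5847 0.1431 0.136 ]
t [330 209   4   8  26] [331.2 212.7] [ 0.5905 -0.0272  0.136 ]
t [262 229   5  13  46] [263.9 234.5] [0.5347 0.1369 0.136 ]
t [309 234   9  13 100] [313.1 240.2] [0.522  0.0163 0.136 ]
t [285 237   6   9  42] [287.8 241.5] [0.518 0.078 0.136]
s [364 164  17  18 212] [372.4 173. ] [0.584  0.1432 0.136 ]
s [341 191  11  12  88] [345.9 196.2] [0.5181 0.0769 0.136 ]
s [344 210  15  16 170] [350.7 217.3] [0.5225 0.0152 0.136 ]
s [385 257  12  11 101] [390.7 261.7] [ 0.5909 -0.1085  0.136 ]
```

{"fn": "play_rows", "kwargs": {"plan": [[[0,0,0,-6],[0,0,0,-6],[0,0,0,-5.2],[-0.03,0.028,0,0],[-0.03,0.028,0,0],[-0.03,0.028,0,0],[-0.03,0.028,0,0],[-0.03,0.028,0,0],[-0.03,0.028,0,0],[-0.03,0.028,0,0],[-0.03,0.028,0,0],[-0.03,0.028,0,0],[-0.03,0.028,0,0],[-0.03,0.028,0,0],[-0.03,0.028,0,0],[-0.03,0.028,0,0],[-0.03,0.028,0,0],[-0.03,0.028,0,0],[-0.03,0.032,0,0],[0,0,0,0]]], "fingers": 1, "force": 30}}

```text
t: 1.77
tcp_pos: [0.6337, 0.1355, 0.2296]
eef_rot: [-3.141, 0.006, 1.602]
ft_force: [-1.2, -2.5, -0.9]
finger_gap: -0.0003
```

{"fn": "play_rows", "kwargs": {"plan": [[[0.008,0,0,-0.6],[0,0,0.02,0],[0,0,0.02,0],[0,0,0.02,0],[0,0,0.005,0],[0,0,0,0],[0,0,0,0]]]}}

```text
t: 2.35
tcp_pos: [0.6291, 0.1541, 0.1668]
eef_rot: [-3.142, -0.0, 1.625]
ft_force: [0.5, 0.7, 1.5]
finger_gap: -0.0002
```

```bash
cat > look.py <<'E'
import sys;from h import *;from station import r,imaging;import pickle
n=sys.argv[1]
o=[]
for c_,b in(("top",(200,350,180,270,4)),("side",(310,430,135,285,3))):
    c=imaging.camera(c_);pickle.dump(c,open(f"{c_}{n}.pkl","wb"))
    im=c["img"][b[2]:b[3],b[0]:b[1]];o.append(cv2.resize(im,None,fx=b[4],fy=b[4],interpolation=cv2.INTER_CUBIC))
H=max(i.shape[0] for i in o);W=sum(i.shape[1] for i in o)
q=np.zeros((H,W,3),np.uint8);x=0
for i in o:q[:i.shape[0],x:x+i.shape[1]]=i;x+=i.shape[1]
q=q[:, :]; 
q=cv2.resize(q,None,fx=min(1,800/W),fy=min(1,800/W));cv2.imwrite(f"pics/l{n}.png",q)
s=r.get_state();print(s["t"],s["tcp_pos"],s["eef_rot"],s["ft_force"])
E
python3 look.py 1
```

```text
2.45 [0.62995549 0.15382665 0.16798023] [ 3.13932781e+00 -6.02013611e-04  1.62410495e+00] [-0.55552326 -0.22110242  0.30884938]
```

View pics/l1.png

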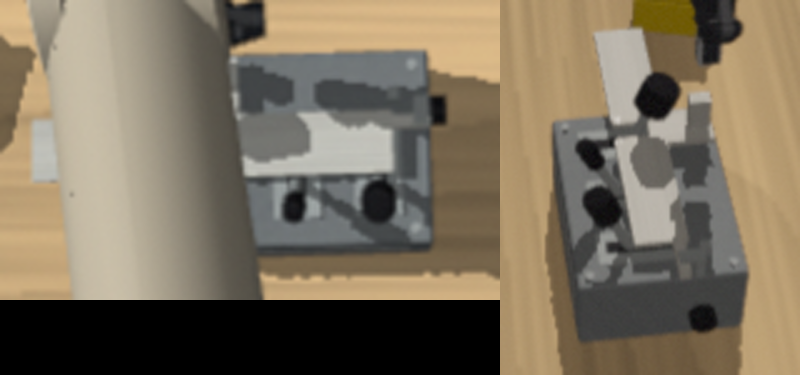

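{"fn": "play_rows", "kwargs": {"plan": [[[-0.01,0,0,0.8],[0,0,0,0],[0,0,0.015,0],[0,0,0.015,0],[0,0,0,0],[0,0,0,0]]]}}

```text
t: 2.95
tcp_pos: [0.6294, 0.1428, 0.1361]
eef_rot: [-3.14, 0.001, 1.609]
ft_force: [0.1, 0.0, 0.4]
finger_gap: 0.0001
```

```bash
python3 look.py 2
```

```text
3.05 [0.63036685 0.14314148 0.13748901] [ 3.14027275e+00 -1.37931137e-04  1.60928037e+00] [ 0.64214378  0.37687017 -0.62804357]
```

View pics/l2.png

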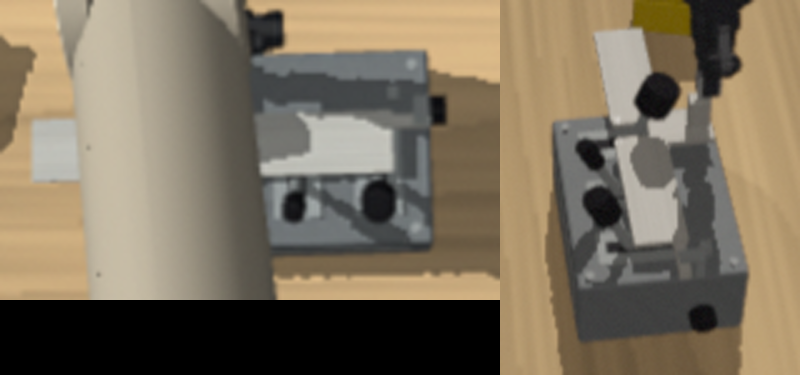

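The closed fingertip now sits just above the tab and behind the mains knob. Pushing it towards the front.

{"fn": "play_rows", "kwargs": {"plan": [[[0,-0.008,0,0],[0,-0.008,0,0],[0,-0.008,0,0],[0,-0.008,0,0],[0,-0.008,0,0],[0,-0.008,0,0],[0,-0.008,0,0],[0,-0.008,0,0],[0,-0.008,0,0],[0,0,0,0],[0,0,0,0]]]}}

```text
t: 3.97
tcp_pos: [0.5568, 0.1406, 0.1359]
eef_rot: [-3.14, 0.0, 1.61]
ft_force: [0.8, 1.2, 0.8]
finger_gap: 0.0
```

```bash
python3 look.py 3
```

```text
4.0667 [0.55753141 0.14057124 0.1359133 ] [-3.14058600e+00  2.49461689e-04  1.60985063e+00] [-0.26361629  0.24205351 -0.52697864]
```

View pics/l3.png

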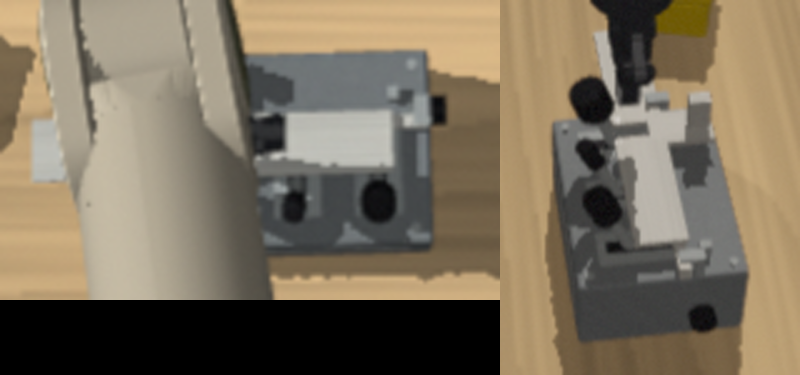

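Mains knob is moving forward (side crop (592,100)). A little further.

{"fn": "play_rows", "kwargs": {"plan": [[[0,-0.005,0,0],[0,-0.005,0,0],[0,-0.003,0,0],[0,0,0,0]]]}}

```text
t: 4.4
tcp_pos: [0.5442, 0.14, 0.1362]
eef_rot: [-3.141, 0.0, 1.61]
ft_force: [0.1, -0.4, 0.6]
finger_gap: -0.0004
```

{"fn": "play_rows", "kwargs": {"plan": [[[0,-0.0025,0,0],[0,0,0,0]]]}}

```text
t: 4.57
tcp_pos: [0.5433, 0.14, 0.1369]
eef_rot: [3.139, -0.0, 1.61]
ft_force: [3.6, -0.4, 0.0]
finger_gap: -0.0002
```

{"fn": "play_rows", "kwargs": {"plan": [[[0,-0.0025,0,0],[0,0,0,0]]]}}

```text
t: 4.73
tcp_pos: [0.5426, 0.1399, 0.1377]
eef_rot: [3.135, -0.001, 1.609]
ft_force: [10.0, -0.2, -0.6]
finger_gap: -0.0002
```

```bash
python3 look.py 4
```

```text
4.8333 [0.54259648 0.13990807 0.13764863] [ 3.13536853e+00 -6.35455419e-04  1.60919677e+00] [9.9529028  1.40878843 0.42406206]
```

View pics/l4.png

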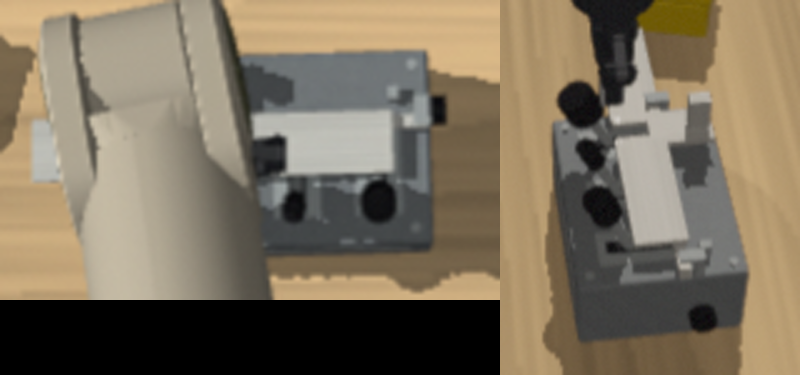

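{"fn": "play_rows", "kwargs": {"plan": [[[0,0.01,0,0],[0,0.005,-0.02,0],[0,0,-0.03,0],[0,0.025,0,0],[0,0.025,0,0],[0,0.017,0,0],[0,0,0,0],[0,0,0,0]]], "fingers": 0.5}}

```text
t: 5.5
tcp_pos: [0.6218, 0.1428, 0.1854]
eef_rot: [-3.14, 0.001, 1.609]
ft_force: [-0.3, -0.4, 0.2]
finger_gap: 0.0428
```

```bash
python3 look.py 5
```

```text
5.6 [0.62099819 0.14308172 0.18589876] [-3.14026689e+00  1.58330293e-04  1.60980524e+00] [-0.01203897 -0.86318224  0.64123073]
```

View pics/l5.png

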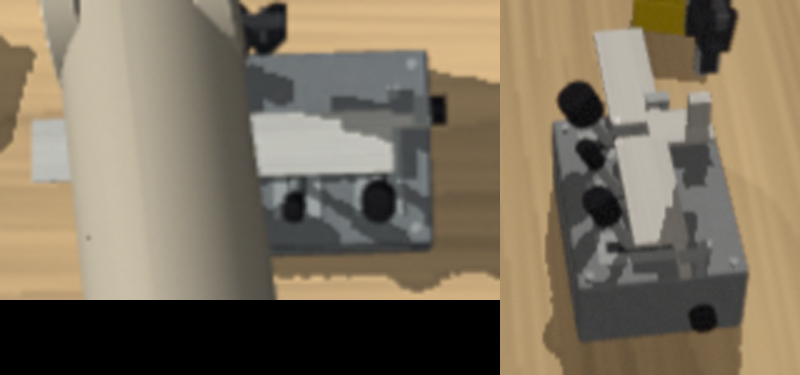

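Mains knob now off at the front (side crop (580,103)). Descend astride the tab and grip.

{"fn": "play_rows", "kwargs": {"plan": [[[0,0,0.02,0],[0,0,0.02,0],[0,0,0.018,0],[0,0,0.018,0],[0,0,0,0],[0,0,0,0]]]}}

```text
t: 6.1
tcp_pos: [0.6205, 0.1432, 0.1099]
eef_rot: [-3.139, 0.0, 1.61]
ft_force: [-0.4, 0.0, 1.2]
finger_gap: 0.0429
```

{"fn": "play_rows", "kwargs": {"plan": [[[0,0,0,0],[0,0,0,0],[0,0,0,0],[0,0,0,0],[0,0,0,0],[0,0,0,0]]], "fingers": 1, "force": 25}}

```text
t: 6.6
tcp_pos: [0.6226, 0.1433, 0.1121]
eef_rot: [3.139, -0.001, 1.61]
ft_force: [-1.6, 0.2, 7.1]
finger_gap: 0.0134
```

```bash
python3 look.py 6
```

```text
6.7 [0.62260883 0.14331901 0.11211484] [ 3.13918440e+00 -8.06817070e-04  1.60980082e+00] [-1.21728007 -0.23271671  7.14993535]
```

View pics/l6.png

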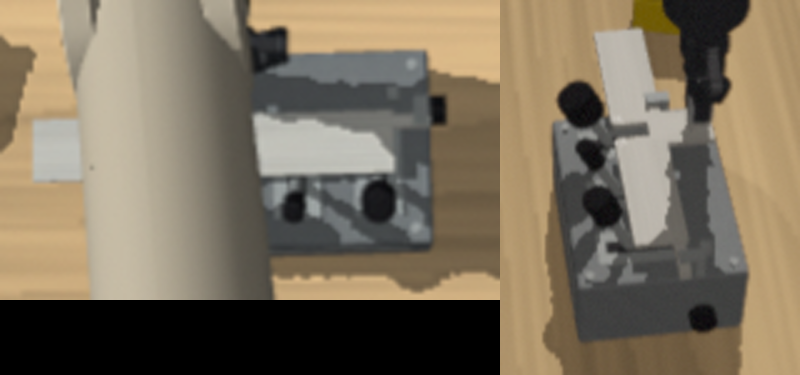

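{"fn": "play_rows", "kwargs": {"plan": [[[-0.005,0,0,0],[-0.008,0,0,0],[-0.008,0,0,0],[-0.008,0,0,0],[-0.008,0,0,0],[-0.008,0,0,0],[-0.008,0,0,0],[-0.005,0,0,0],[-0.004,0,0,0],[0,0,0,0],[0,0,0,0],[0,0,0,0]]]}}

```text
t: 7.7
tcp_pos: [0.6251, 0.0804, 0.1121]
eef_rot: [3.139, 0.0, 1.609]
ft_force: [-1.7, -0.8, 6.5]
finger_gap: 0.0135
```

```bash
python3 look.py 7
```

```text
7.8 [0.62508249 0.0804419  0.11209239] [3.13913656e+00 2.19532815e-04 1.60907053e+00] [-2.38412543 -2.10503493  6.71133361]
```

View pics/l7.png

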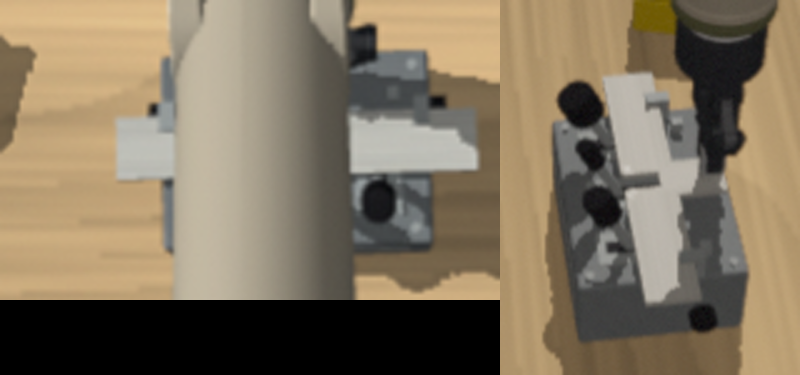

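{"fn": "play_rows", "kwargs": {"plan": [[[0,0,0,0],[0,0,0,0],[0,0,0,0],[0,0,-0.02,0],[0,0,-0.03,0],[0,0,-0.03,0],[0.03,0,-0.02,0],[0.04,0,0,0],[0.04,0,0,0],[0.04,0,0,0],[0.04,0,0,0],[0.04,0,0,0],[0,0,0,0],[0,0,0,0]]], "fingers": 0.5}}

```text
t: 8.97
tcp_pos: [0.6134, 0.3154, 0.209]
eef_rot: [-3.14, -0.001, 1.616]
ft_force: [0.6, -1.3, -0.6]
finger_gap: 0.0428
```

```bash
python3 look.py 8; python3 - <<'E'
from h import *;import pickle
t=pickle.load(open("top8.pkl","rb"));crop(t,220,360,180,270,5,"pics/topc8.png")
E
```

```text
9.0667 [0.61535022 0.3102805  0.20980963] [-3.14118509e+00  1.19754710e-03  1.60953222e+00] [ 0.04924022 -0.11189397 -0.55589287]
```

View pics/l8.png

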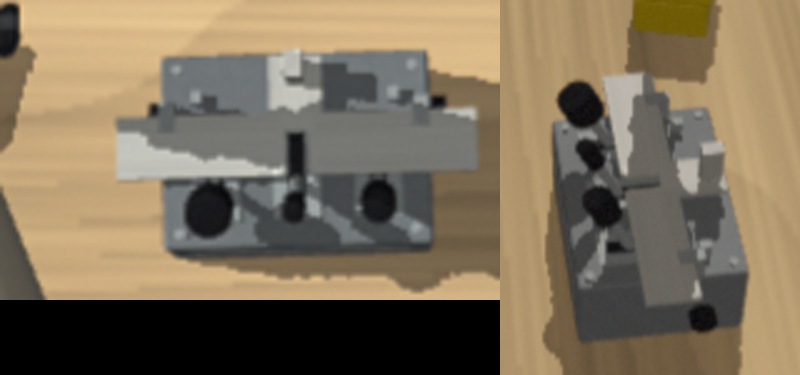

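View pics/topc8.png

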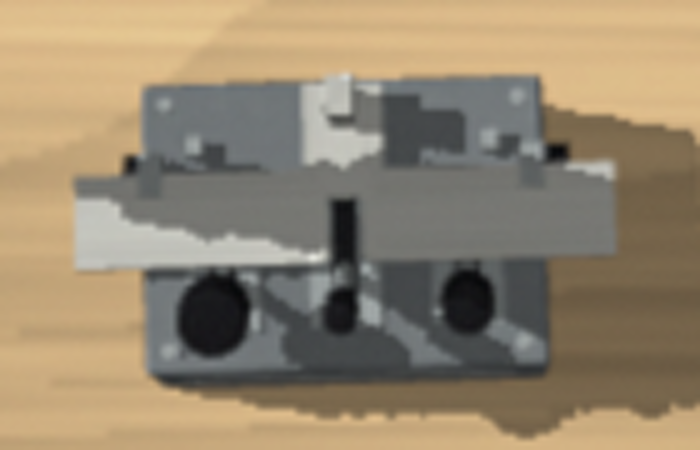

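Bar centred: gap at crop x≈343, small knob at x≈340, mains off at (213,313). Compute the offset.

```bash
python3 - <<'E'
from h import *;import pickle
t=pickle.load(open("top8.pkl","rb"))
T=lambda x,y:((x+.5)/5-.5+220,(y+.5)/5-.5+180)
a=np.radians(2.25);Rb=np.array([[np.cos(a),np.sin(a)],[-np.sin(a),np.cos(a)]])
for n,p,z in[("gapL",(330,230),.098),("gapR",(356,230),.098),("tab",(339,92),.132),("small",(340,312),.136),("mains",(213,315),.136),("med",(468,302),.136),("barL",(75,224),.098),("barR",(615,210),.098),("bkL",(145,88),.08),("bkR",(541,77),.08),("bfL",(150,376),.08),("bfR",(549,371),.08)]:
    P=onz(t,*T(*p),z);print(n,P[:2].round(4),(Rb@P[:2]).round(4))
g=t["img"].max(2)<45
k=cv2.connectedComponentsWithStats(g.astype(np.uint8))
for st,ce in zip(k[2],k[3]):
    if 15<st[4]<400 and 220<ce[0]<360 and 180<ce[1]<270:
        P=onz(t,*ce,.136);print(st,(Rb@P[:2]).round(4))
E
```

```text
gapL [0.5625 0.0863] [0.5654 0.0642]
gapR [0.5626 0.0733] [0.5651 0.0511]
tab [0.6265 0.0811] [0.6292 0.0565]
small [0.5168 0.0786] [0.5195 0.0582]
mains [0.5146 0.1406] [0.5197 0.1202]
med [0.5224 0.0161] [ 0.5226 -0.0044]
barL [0.564  0.2145] [0.572  0.1922]
barR [ 0.5743 -0.057 ] [ 0.5716 -0.0795]
bkL [0.6372 0.1832] [0.6439 0.158 ]
bkR [ 0.6453 -0.0193] [ 0.6441 -0.0446]
bfL [0.4893 0.1771] [0.4959 0.1578]
bfR [ 0.4942 -0.0248] [ 0.4928 -0.0442]
[287 220   4  13  50] [0.5594 0.0551]
[256 235  14  16 175] [0.5196 0.1197]
[309 234  10  13 105] [ 0.5231 -0.0044]
[285 237   6  10  47] [0.5198 0.0577]
```

{"fn": "play_rows", "kwargs": {"plan": [[[0,-0.03,0,0],[0,-0.03,0,0],[0,-0.03,0,0],[0,-0.03,0,0],[-0.01,-0.027,0,0],[-0.03,0,0,0],[-0.03,0,0,0],[-0.03,0,0,0],[-0.03,0,0,0],[-0.03,0,0,0],[-0.03,0,0,0],[-0.03,0,0,0],[-0.0087,0,0,0],[0,0,0,0],[0,0,0,0],[0,0,0,0]]], "fingers": 1}}

```text
t: 10.4
tcp_pos: [0.4771, 0.0774, 0.2103]
eef_rot: [3.142, -0.001, 1.61]
ft_force: [0.9, 0.1, 1.1]
finger_gap: -0.0
```

```bash
python3 -c "
from station import r;print(r.get_state()['tcp_pos'],r.get_state()['eef_rot'])"
```

```text
[0.47712045 0.07741145 0.21031694] [ 3.14158939e+00 -5.77113606e-04  1.61006339e+00]
```

{"fn": "play_rows", "kwargs": {"plan": [[[0,0,0.025,0],[0,0,0.025,0],[0,0,0.02,0],[0,0,0.008,0],[0,0,0,0],[0,0,0,0]]]}}

```text
t: 10.9
tcp_pos: [0.4774, 0.0774, 0.1327]
eef_rot: [-3.141, 0.0, 1.611]
ft_force: [0.1, -0.1, -0.1]
finger_gap: 0.0002
```

```bash
python3 look.py 9
```

```text
11.0 [0.4781501  0.07726452 0.13361155] [ 3.13971001e+00 -5.10741965e-04  1.61038246e+00] [0.62437445 0.13052874 1.14306265]
```

View pics/l9.png

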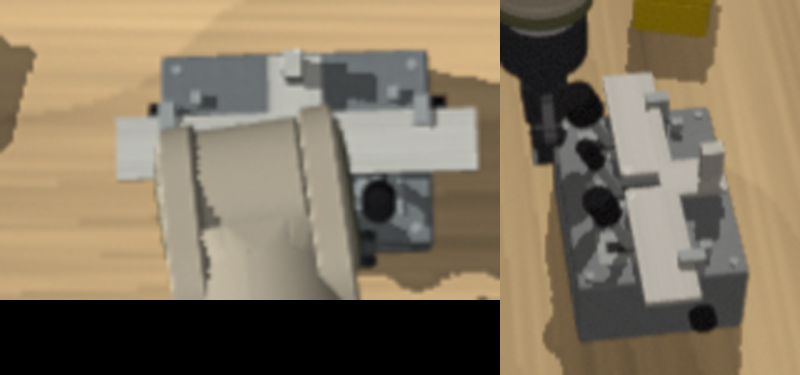

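Tip is in front of the small knob (side crop (543,155) vs (591,155)). Push gently past the point where it would be blocked, then check the force.

{"fn": "play_rows", "kwargs": {"plan": [[[0,0.006,0,0],[0,0.006,0,0],[0,0.006,0,0],[0,0.005,0,0],[0,0.004,0,0],[0,0.004,0,0],[0,0,0,0]]]}}

```text
t: 11.58
tcp_pos: [0.5091, 0.0778, 0.1322]
eef_rot: [3.141, 0.0, 1.61]
ft_force: [-0.6, 0.3, 0.1]
finger_gap: -0.0001
```

{"fn": "play_rows", "kwargs": {"plan": [[[0,0.006,0,0],[0,0.006,0,0],[0,0.006,0,0],[0,0,0,0]]]}}

```text
t: 11.92
tcp_pos: [0.5276, 0.0787, 0.1324]
eef_rot: [3.14, 0.0, 1.61]
ft_force: [-0.5, 0.3, -0.1]
finger_gap: -0.0
```

{"fn": "play_rows", "kwargs": {"plan": [[[0,0.006,0,0],[0,0.006,0,0],[0,0.006,0,0],[0,0.006,0,0],[0,0.005,0,0],[0,0,0,0]]]}}

```text
t: 12.42
tcp_pos: [0.5562, 0.0798, 0.1321]
eef_rot: [3.141, 0.0, 1.61]
ft_force: [-0.8, -0.2, -0.0]
finger_gap: -0.0001
```

{"fn": "play_rows", "kwargs": {"plan": [[[0,0.004,0,0],[0,0.003,0,0],[0,0,0,0]]]}}

```text
t: 12.67
tcp_pos: [0.5627, 0.0801, 0.1322]
eef_rot: [3.141, 0.0, 1.61]
ft_force: [0.1, 0.2, -0.6]
finger_gap: 0.0001
```

{"fn": "play_rows", "kwargs": {"plan": [[[0,0.003,0,0],[0,0,0,0]]]}}

```text
t: 12.83
tcp_pos: [0.5655, 0.0802, 0.1323]
eef_rot: [3.141, 0.0, 1.61]
ft_force: [-0.5, 0.5, -1.4]
finger_gap: 0.0001
```

```bash
python3 look.py 10
```

```text
12.9333 [0.5654512  0.08013107 0.13242867] [ 3.14106406e+00 -2.96544446e-06  1.60972978e+00] [-0.13874167 -0.7823096   0.15768624]
```

View pics/l10.png

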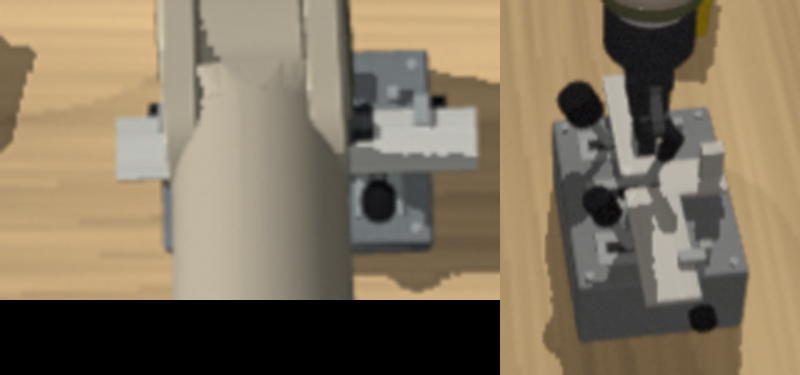

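Small lever leans back (knob at side crop (668,140)) and no stop is felt yet. Creep on.

{"fn": "play_rows", "kwargs": {"plan": [[[0,0.0025,0,0],[0,0,0,0]]]}}

```text
t: 13.1
tcp_pos: [0.5679, 0.0803, 0.1323]
eef_rot: [3.141, -0.0, 1.61]
ft_force: [-1.9, 0.5, -0.0]
finger_gap: -0.0003
```

{"fn": "play_rows", "kwargs": {"plan": [[[0,0.0025,0,0],[0,0,0,0]]]}}

```text
t: 13.27
tcp_pos: [0.5697, 0.0803, 0.132]
eef_rot: [-3.14, 0.0, 1.61]
ft_force: [-4.4, 0.7, 2.0]
finger_gap: -0.0002
```

{"fn": "play_rows", "kwargs": {"plan": [[[0,0.002,0,0],[0,0,0,0]]]}}

```text
t: 13.43
tcp_pos: [0.5702, 0.0803, 0.1318]
eef_rot: [-3.137, 0.0, 1.61]
ft_force: [-11.2, -0.4, 5.0]
finger_gap: -0.0002
```

Stop reached (11 N). Withdraw and check.

{"fn": "play_rows", "kwargs": {"plan": [[[0,-0.01,0,0],[0,-0.015,0,0],[0,-0.01,-0.02,0],[0,0,-0.04,0],[0,0,-0.03,0],[0.03,0,0,0],[0.04,0,0,0],[0.04,0,0,0],[0.04,0,0,0],[0.04,0,0,0],[0.04,0,0,0],[0,0,0,0],[0,0,0,0],[0,0,0,0]]]}}

```text
t: 14.6
tcp_pos: [0.5288, 0.3085, 0.2222]
eef_rot: [3.141, 0.001, 1.61]
ft_force: [0.1, -0.8, 0.7]
finger_gap: -0.0001
```

```bash
python3 look.py 11;python3 - <<'E'
from h import *;import pickle
a=np.radians(2.25);Rb=np.array([[np.cos(a),np.sin(a)],[-np.sin(a),np.cos(a)]])
for n in("top","side"):
  t=pickle.load(open(n+"11.pkl","rb"))
  k=cv2.connectedComponentsWithStats((t["img"].max(2)<45).astype(np.uint8))
  for st,ce in zip(k[2],k[3]):
    if 15<st[4]<400 and 220<ce[0]<420 and 140<ce[1]<270:
        P=onz(t,*ce,.136);print(n,st,(Rb@P[:2]-[.555,.0572]).round(4))
  cv2.imwrite(f"pics/{n}11.png",t["img"])
E
```

```text
14.7 [0.52917461 0.30707784 0.22259804] [3.14071078e+00 4.06212197e-04 1.60715091e+00] [-0.07743421  0.43989369 -0.69953258]
top [285 208   5  10  46] [0.0383 0.0007]
top [287 228   4  13  46] [-0.0148 -0.0021]
top [256 235  14  17 180] [-0.0357  0.0625]
top [309 234   9  13  96] [-0.0324 -0.0617]
side [334 168  17  18 221] [-0.0356  0.0601]
side [374 187  11  13  83] [ 0.0382 -0.001 ]
side [343 210  17  16 183] [-0.0324 -0.0609]
side [385 257  12  10 100] [ 0.0312 -0.1887]
```

View pics/l11.png

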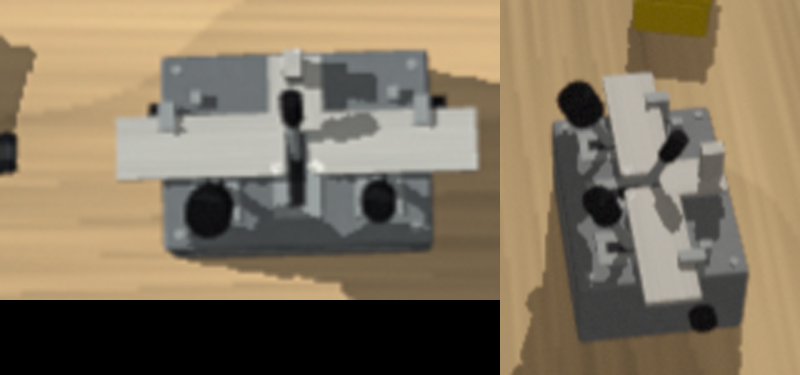

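View pics/top11.png

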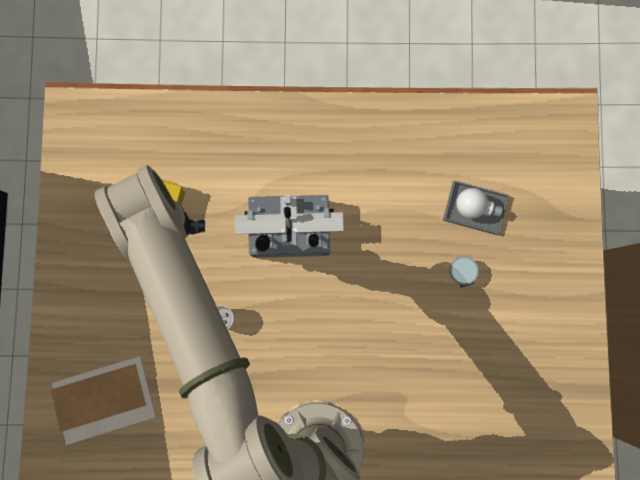

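Small knob is at +38 mm (on), mains at −36 mm (off), the medium knob and the bystanders are unchanged, and the gripper is clear.

```bash
python3 -c "
from station import r;print(r.finish_job())"
```

```text
the job is handed in; nothing more can be done
None
```

The supply selector is changed over to the house battery, and I handed the job in at about 14.7 s; it reports no verdict.

**What I did:**
- I pushed the mains lever back with closed fingers until it met its stop (10 N).
- I gripped the bar's tab and slid the bar about 63 mm towards the battery lever, then let go.
- The top camera put the gap within about 1–2 mm of the battery lever.
- I pushed the battery lever on. Nothing blocked it on the way, and it met its stop at 11 N.

**Last checks, knob positions along bank x relative to the pivots (both cameras agree):**

| Lever | Measured | Nominal |
|---|---|---|
| Battery | +38 mm | +37 mm (on) |
| Mains | −36 mm | −37 mm (off) |
| Generator | −32 mm | −37 mm (off) |

- **Generator lever:** its reading is 5 mm short of nominal. It read the same before I threw the battery lever and matched its position at the start to within about 1 mm, so I take it as measurement bias rather than movement.
- **Gripper and bystanders:** the gripper was clear of everything. The tray and headlamp had not moved. The arm partly hid the yellow box and cup from the top camera, but what was visible sat where it had been at the start.

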